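# Refit the spring-loaded filter roller on the rooftop unit

### The job

Take the spring-loaded roller from its cradle and fit it back between the two end cups of the roller frame: spring pin in the cup of the height-adjustable slider block, plain pin in the cup of the low fixed block. Compress the spring to get the roller in, but do not jam it hard against its stop or bang it about in the frame, then ease it out until both pins sit home in their cups and let go. Leave the wrench, the torch bottle and the capacitor can alone.

Things in the scene. Friction and masses are not known exactly. Their poses are not given: they have to be found in the camera images.
- roller: Aluminium tube 30 mm in diameter, 140 mm long, 0.25 to 0.5 kg. Origin at the tube's centre on its axis; its y axis runs along it towards the spring pin. Both ends carry 9 mm steel pins: the plain fixed one at -y (behind a 22 mm black hub, 4 mm thick), the longer sliding spring pin at +y (behind a 15 mm collar, 6 mm long). It starts level in the cradle.
- plain_tip (a point): Round tip of the plain pin, fixed, 90 mm from the roller's origin (roller y = -90 mm).
- spring_tip (a point): Flat tip (slight bevel) of the sliding pin, moves with it: 112 mm from the roller's origin when free (y = +112 mm), 90 mm when pressed in fully, against a hard stop (stroke 22 mm). The pin starts to yield at about 4.5 N and needs about 11.5 N at full stroke. With the roller fitted it is pressed in by about 6 mm.
- cradle: Fixed plywood board 110 x 160 mm, 10 mm thick, with two black V blocks 16 mm thick, 50 mm either side of its centre along its y, up to about 65 mm high. Origin at the centre of its underside. The roller lies along its y axis, axis 55 mm above the work surface, its middle free for a grasp from above.
- frame: Fixed aluminium channel, base 90 mm (x) by 250 mm (y), 8 mm thick, edge ribs 21 mm high. Origin at the centre of its underside; the roller belongs along its y axis, spring pin to +y. Two cup blocks face each other, faces 174 mm apart (y = -87 and +87 mm): the low fixed plain block at -y, the taller slider block between two guide posts (72 mm over both, 150 mm high) at +y.
- plain_cup (a point): Centre of the mouth of the plain cup on the fixed block's face (frame x = 0, y = -87 mm, 90 mm high): a blind round hole 17 mm in diameter, 10 mm deep, opening to +y. The block is 50 mm wide and its top is 105 mm above the work surface.
- spring_side (a point): Point on the plane of the slider's face (frame x = 0, y = 87 mm, 68 mm high). It does NOT follow the slider, which was left clamped at an unknown height: its cup (blind hole 14 mm in diameter, 12 mm deep, opening to -y) lies at x = 0, 4 to 40 mm above this point; find it by feel or eye. The slider's face is flat, 50 mm wide, 48 mm above and below the cup's centre.
- wrench: Loose steel wrench lying on the panel, about 200 mm long; leave alone.
- torch: White bottle, 64 mm in diameter, 150 mm tall, upright; leave alone.
- capacitor: Bare aluminium motor capacitor can, 50 mm in diameter, 90 mm tall, upright; leave alone.
Mind the look-alikes: they are no part of the job. What is meant by the roller is not orange or purple, and is the larger of those in its own colour.

How it is judged:
By the outcome, as a careful person would: the job done as asked, in the order asked, and still so for the second after the job is handed in, with the robot touching nothing.
It also fails if it takes over 61 s, if anything falls off the work surface, if the arm or the gripper's body presses on something with over 40 N, if the wrist force passes 120 N, or if a joint passes its speed limit or range.

### The arm

A 6-joint arm with a two-finger parallel gripper is mounted at the origin on the work surface. World frame = base frame: x ahead of the robot, y to its left, z up, the work surface at z = 0. Lengths are in mm, angles in rad, forces in N, time in s.
With the tool pointing down it reaches from about 275 to 850 mm from the base axis. Payload 19 kg.
Tool frame: the origin (TCP) lies midway between the tips of the shut fingers; the grasp point (between the pads) lies 19 mm behind it; z points along the fingers, y is the line along which they close (so a half turn about z gives the same grasp; the last joint's range is limited). The gripper opens to 85 mm and grips with 20 to 120 N. Pads are 22 mm wide; open, the fingers measure 114 mm over their backs; the gripper's body (76 mm by 85 mm) begins 54 mm behind the grasp point. The pads swing forward as they close: fully open they stand 13 mm farther back than shut.
Start: joints at [0.996, 0.15, 1.437, -0, 1.554, -0.134], TCP at [245.331, 520.003, 231.267] pointing down, gripper open.
Joint ranges: [-2.8, 2.8], [-0.68, 2.1], [0.12, 2.68], [-1.39, 4.53], [0.16, 2.79], [-2.81, 2.81]. Speed limits (rad/s): [1.89, 1.89, 2.22, 3.01, 3.01, 3.01].

### API

Orientations are given as a rotation vector (axis times angle).
In Python, from station import bot, viewer gives the robot as it stands.
- The arm moves only by the tool carry_out, never from a script. Its arguments are lists of equal length, an entry for each row: "travel": the shift along the tool's x, y, z in units of 30 mm (1.0 is 30 mm), a list of three; "turn": the turn, a rotation vector about the tool's x, y, z in units of 6 degrees (1.0 is 6 degrees), a list of three; "gripper": the opening, from 0 (shut) to 1 (fully open). A call has 1 to 10 rows; each row shifts and turns the commanded pose from where the row before left it, along the tool's axes as they then stand; what a row does not reach is not made up. A row lasts 1/12 s, in which the tool goes at most 41.7 mm and 7.16 degrees, less where a joint would pass 70% of its speed; a pose out of reach is approached as far as the arm can. A call is refused whole if a number of a shift passes 1 or a number of a turn 1, either way. A call with a gripper value outside its range is refused whole. The fingers move at their own pace and stop on an object; "squeeze" is the grip in N (left out, the last holds). Time passes only in rows, so rows that do not move let the fingers close. It gives the time, the measured TCP pose, the force, the opening and the grip force at its end, in the units of the state.
- bot.get_obs(): the state, without advancing time (a new reading comes with each control period).
- viewer.snapshot(name): name is "side" or "top" or "wrist"; returns the picture (384x512x3 uint8, red, green, blue); there is no depth.
- viewer.calibration(name): a dict with "camera_matrix" (3x3 intrinsics, pixels), "extrinsics" (4x4, takes a point from world to camera coordinates). Camera axes: x right, y up, looking along -z (the intrinsics and any distortion apply to the point x, -y, -z); pixel columns grow to the right and rows downward; lengths in mm; the calibration is good to about 2 mm. A picture is of the moment at which its call begins: read the wrist's pose just before it. calibration takes no time and is no camera call; for the wrist camera it gives the pose at the moment of the call.
- bot.job_done(): hands the job in; it is judged then, once.
The state is a dict: "t": time; "joints": joint angles; "joint_velocities": joint speeds; "joint_torque": joint torques, N m; "eef_pos": TCP position; "ee_rot": TCP orientation; "force": force on the tool from outside, world axes, zero at the start; "wrist_torque": the same for the moment, N m; "gripper_width": finger opening in mm; "grip_force": force on a finger pad.
Only numpy, scipy, OpenCV 4.12 (cv2) and the standard library are available. Lean on these libraries where they do the work, as an engineer would, in place of code of your own. Each camera call takes 0.05 s, during which the arm holds its last target. There are 200 camera calls.

## Working session

There is one attempt and no reset: what is moved stays moved. The work goes in short steps, Python scripts to look and compute and a tool call to move; the robot and the scene stay as the last step left them, time stands still between calls to the robot, and variables do not carry over. Pictures are saved under pics/ and viewed, at most 12 in all, crops included, and the job is handed in when it is done.

Besides the shell and the picture viewer there is one more tool, called by a JSON object that holds its "op" and its "data", one argument or row to a line. carry_out: Moves the arm, as the interface text tells. Its arguments: {"type":"object","properties":{"travel":{"type":"array","items":{"type":"array","items":{"type":"number"}}},"turn":{"type":"array","items":{"type":"array","items":{"type":"number"}}},"gripper":{"type":"array","items":{"type":"number"}},"squeeze":{"type":"number"}},"required":["travel","turn","gripper"]}

```bash
ls; mkdir -p pics; python3 - <<'E'
from station import bot, viewer
import cv2,numpy as np
for n in("side","top"):
    im=viewer.snapshot(n);cv2.imwrite(f"pics/{n}0.png",im[:,:,::-1])
    c=viewer.calibration(n);print(n,{k:np.round(v,3).tolist() if hasattr(v,'__len__') else v for k,v in c.items()})
o=bot.get_obs();print(o)
a=cv2.imread("pics/side0.png");b=cv2.imread("pics/top0.png")
E
```

```text
pics
side {'camera_matrix': [[354.875, 0.0, 255.425], [0.0, 354.875, 194.073], [0.0, 0.0, 1.0]], 'extrinsics': [[0.962, -0.271, -0.022, -502.434], [0.192, 0.623, 0.759, -185.104], [-0.191, -0.734, 0.651, -802.216], [0.0, 0.0, 0.0, 1.0]]}
top {'camera_matrix': [[470.005, 0.0, 258.438], [0.0, 470.005, 199.077], [0.0, 0.0, 1.0]], 'extrinsics': [[-0.017, -1.0, -0.018, 65.861], [0.985, -0.02, 0.171, -532.908], [-0.172, -0.015, 0.985, -1169.792], [0.0, 0.0, 0.0, 1.0]]}
{'t': 0.1, 'joints': array([ 9.96020880e-01,  1.50925356e-01,  1.43795178e+00,  5.22689347e-06,
        1.55380894e+00, -1.34019247e-01]), 'joint_velocities': array([-0.00148167, -0.00010652,  0.00030008, -0.00025391, -0.00108712,
        0.00025032]), 'joint_torque': array([ 3.88379849e-03, -7.14386344e+01, -5.71794713e+01, -3.65546680e-05,
        7.09606727e-03,  3.55170118e-05]), 'eef_pos': array([245.21244831, 519.84536146, 230.74945777]), 'ee_rot': array([-6.86663770e-01, -3.06523733e+00,  1.60776197e-03]), 'force': array([ 0.34759847, -1.13188762, -0.07672709]), 'wrist_torque': array([-0.03560569,  0.01389872, -0.06787434]), 'grip_force': 0.0, 'gripper_width': 85.6714392559757}
```

View pics/top0.png

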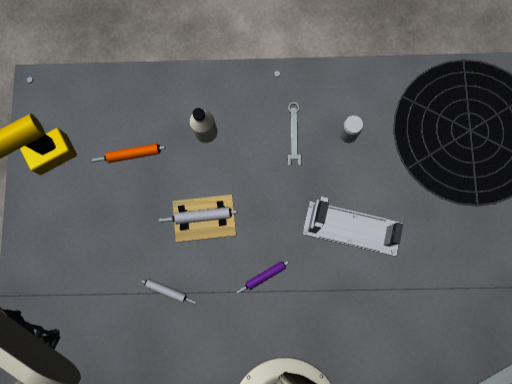

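View pics/side0.png

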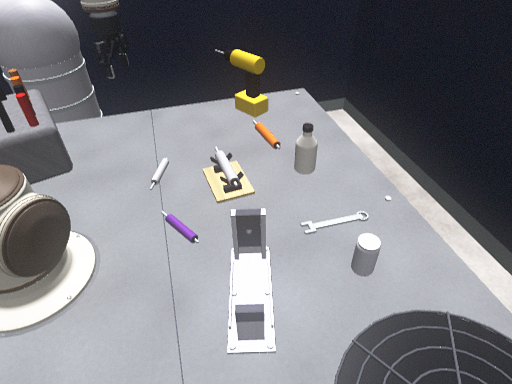

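The top view shows four roller-like things: grey in the cradle (202,215), smaller grey (168,291), orange (132,153) and purple (265,276). The grey one in the cradle fits, since it is the larger of the greys. The frame is at (352,227), with its tall slider end to the left (+y). I'll confirm this in an enlarged crop.

```bash
python3 - <<'E'
import cv2,numpy as np
t=cv2.imread("pics/top0.png");s=cv2.imread("pics/side0.png")
def c(im,x,y,w,h,W=400,H=300): return cv2.resize(im[y:y+h,x:x+w],(W,H),interpolation=cv2.INTER_CUBIC)
# scales: 4, 3.33
m=np.vstack([np.hstack([c(t,155,180,100,75),c(t,295,188,120,75)]),np.hstack([c(s,195,140,80,60),c(s,205,200,100,75)])])
cv2.imwrite("pics/crop0.png",m)
E
```

```text
(no output)
```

View pics/crop0.png

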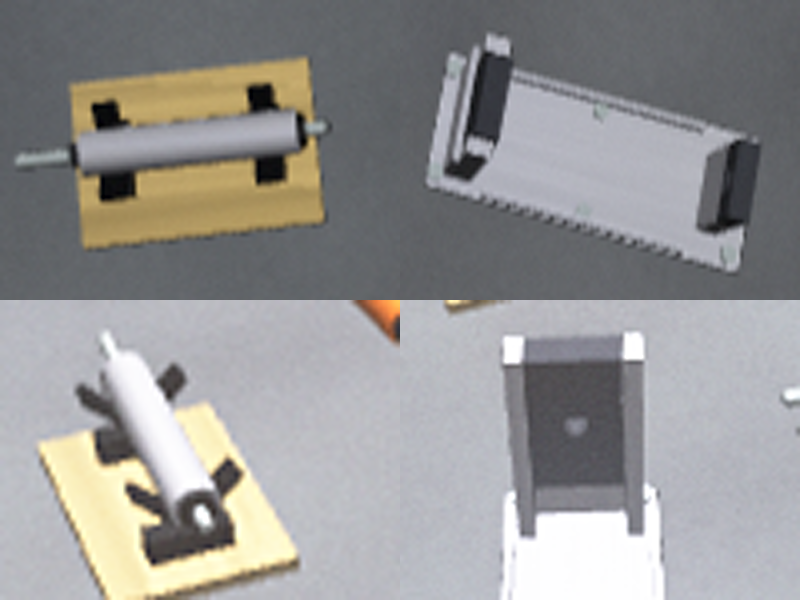

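The crop confirms it: the large grey roller lies in the cradle, with its long spring pin at the left (top-view tip about (159,220)) and its plain tip at about (237,212). In the side view the slider's cup shows as a spot at about (249,231.7).

```bash
cat > h.py <<'E'
import numpy as np, cv2
from scipy.optimize import least_squares
from scipy.spatial.transform import Rotation as R
from station import bot, viewer
def proj(c,P):
    q=np.atleast_2d(P)@c["extrinsics"][:3,:3].T+c["extrinsics"][:3,3]
    u=np.stack([q[:,0]/-q[:,2],-q[:,1]/-q[:,2]],1); K=np.array(c["camera_matrix"])
    return u*[K[0,0],K[1,1]]+[K[0,2],K[1,2]]
def cal(n):
    c=viewer.calibration(n); return {k:np.array(v) for k,v in c.items()}
def place(p,L):  # p=x,y,yaw ; L local points
    L=np.atleast_2d(L); c,s=np.cos(p[2]),np.sin(p[2])
    return np.stack([p[0]+c*L[:,0]-s*L[:,1],p[1]+s*L[:,0]+c*L[:,1],L[:,2]],1)
E
python3 - <<'E'
from h import *
T,S=cal("top"),cal("side")
# roller
rl=np.array([[0,112,55],[0,-90,55],[0,70,55],[0,-70,55.]])
uv=np.array([[159.25,220],[236.75,211.75],[173.75,218.75],[230.5,212.5]])
us=np.array([[215.6,147.6],[236.4,184]])
f=lambda p:np.r_[(proj(T,place(p,rl))-uv).ravel(),(proj(S,place(p,rl[:2]))-us).ravel()]
r=least_squares(f,[300,100,0.]);print("roller",r.x,np.round(r.fun,1))
# frame: rib tops corners z=21(top), guide post tops, cup
L=np.array([[45,125,8],[-45,125,8],[-45,-125,8],[45,-125,8.]])
ut=np.array([[310.6,201],[303.4,234.75],[395.5,255.5],[403,223]])
def g(p):
    cup=np.array([[0,87,p[3]]]); pc=np.array([[0,-80,105.]])
    return np.r_[(proj(T,place(p,L))-ut).ravel(),(proj(S,place(p,cup))-[[249,231.7]]).ravel()]
r=least_squares(g,[300,-150,0.2,90]);print("frame",r.x,np.round(r.fun,1))
p=r.x
for nm,q in dict(face_top=[0,87,p[3]+48],face_bot=[0,87,p[3]-48],postL=[-36,87,150],postR=[36,87,150],pctopL=[-25,-87,105],pctopR=[25,-87,105]).items(): print(nm,proj(S,place(p,q))[0],proj(T,place(p,q))[0])
E
```

```text
roller [4.93228279e+02 2.00974534e+02 9.13728854e-02] [-0.7  0.1  0.2 -0.3  1.1 -0.4 -1.3 -0.2 -0.4 -0.5 -0.2  1.6]
frame [ 4.57771471e+02 -1.90784625e+02 -2.53253420e-01  1.05294408e+02] [-0.5  0.  -0.6 -0.9  1.2  0.6  0.  -0.3 -0.4  0. ]
face_top [247.76912581 215.31511017] [327.47864942 212.82562712]
face_bot [249.35558004 246.8081382 ] [322.69789078 218.20777311]
postL [230.04311849 217.02818628] [324.05608373 227.8867017 ]
postR [265.61088913 215.94530442] [330.51171268 198.32120927]
pctopL [234.80394151 305.67659387] [393.53759156 242.22627379]
pctopR [263.62796202 304.78979552] [397.39867997 222.17805787]
```

```bash
cat >> h.py <<'E'
def Rt(yaw,tilt=0): # tool x along spring dir, y along local x, z down; tilt>0 raises spring end (deg)
    c,s=np.cos(yaw),np.sin(yaw)
    return R.from_matrix(np.array([[-s,c,0],[c,s,0],[0,0,-1.]]))*R.from_rotvec([0,np.radians(tilt),0])
def goal(pos,yaw,tilt=0):
    o=bot.get_obs(); A=R.from_rotvec(o["ee_rot"]); B=Rt(yaw,tilt)
    w=np.degrees((A.inv()*B).as_rotvec())/6; d=np.array(pos)-o["eef_pos"]
    print("t",round(o["t"],2),"turn",np.round(w,2),"| shift after",np.round(B.inv().apply(d)/30,2),"| before",np.round(A.inv().apply(d)/30,2),"F",np.round(o["force"],1),"w",round(o["gripper_width"],1))
E
python3 - <<'E'
from h import *
goal([493,201,190],0.0914)
E
```

```text
t 0.1 turn [-0.01  0.    9.92] | shift after [-11.34   7.26   1.36] | before [-12.    -6.09   1.36] F [ 0.3 -1.1 -0.1] w 85.7
```

{"op": "carry_out", "data": {
  "travel": [
    [-0.89,-0.45,0],
    [-0.93,-0.36,0],
    [-0.97,-0.26,0],
    [-0.99,-0.16,0],
    [-1,-0.05,0],
    [-1,0.05,0],
    [-0.99,0.16,0],
    [-0.97,0.26,0],
    [-0.93,0.36,0.5],
    [-0.89,0.45,0.5]
  ],
  "turn": [
    [0,0,1],
    [0,0,1],
    [0,0,1],
    [0,0,1],
    [0,0,1],
    [0,0,1],
    [0,0,1],
    [0,0,1],
    [0,0,1],
    [0,0,0.92]
  ],
  "gripper": [1,1,1,1,1,1,1,1,1,1]
}}

```text
t: 0.93
eef_pos: [430.0, 281.4, 201.3]
ee_rot: [2.124, 2.314, 0.002]
force: [0.7, -0.0, 0.2]
gripper_width: 85.4
grip_force: 0.0
```

```bash
python3 - <<'E'
from h import *
goal([493,201,190],0.0914)
E
```

```text
t 0.93 turn [ 0.01 -0.   -0.05] | shift after [-2.86  1.85  0.38] | before [-2.85  1.86  0.38] F [ 0.7 -0.   0.2] w 85.4
```

{"op": "carry_out", "data": {
  "travel": [
    [-0.8,0.5,0.1],
    [-0.8,0.5,0.1],
    [-0.7,0.5,0.1],
    [-0.55,0.36,0.08],
    [0,0,0],
    [0,0,0]
  ],
  "turn": [
    [0,0,0],
    [0,0,0],
    [0,0,0],
    [0,0,0],
    [0,0,0],
    [0,0,0]
  ],
  "gripper": [1,1,1,1,1,1]
}}

```text
t: 1.43
eef_pos: [492.6, 201.9, 189.3]
ee_rot: [-2.119, -2.318, 0.002]
force: [0.3, -0.1, -0.1]
gripper_width: 85.4
grip_force: 0.0
```

```bash
python3 - <<'E'
from h import *
goal([493,201,190],0.0914)
c=cal("wrist"); im=viewer.snapshot("wrist")
cv2.imwrite("pics/w1.png",im[:,:,::-1])
p=[493.2,201,.0914]
print(c["camera_matrix"][0,0],np.round(-c["extrinsics"][:3,:3].T@c["extrinsics"][:3,3]))
print(proj(c,place(p,[[0,112,55],[0,-90,55],[0,70,55],[0,-70,55.]])))
np.savez("w1.npz",**c)
E
```

```text
t 1.43 turn [-0.01  0.   -0.02] | shift after [-0.03  0.01 -0.02] | before [-0.03  0.01 -0.02] F [ 0.3 -0.1 -0.1] w 85.4
266.57875841010343 [486. 273. 333.]
[[252.57370527  71.37305483]
 [252.97879666 258.45039369]
 [252.67189652 116.71926293]
 [252.94529432 242.97850711]]
```

View pics/w1.png

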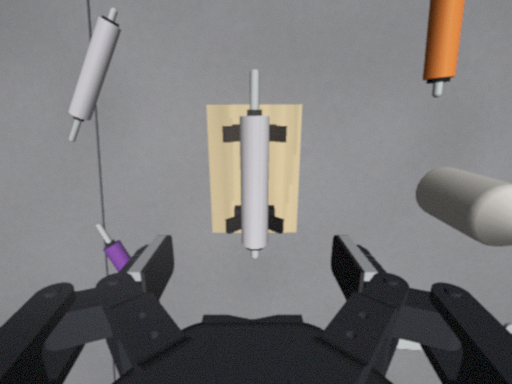

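The roller is seen from above, lying vertically in the image from tip (254,70) to tip (256,257). It sits about 2 px right of the prediction, so I'll shift +2 mm in tool y and descend.

{"op": "carry_out", "data": {
  "travel": [
    [0.0,0.07,0.9],
    [0,0,0.9],
    [0,0,0.9],
    [0,0,0.9],
    [0,0,0.9],
    [0,0,0.6],
    [0,0,0.1],
    [0,0,0],
    [0,0,0],
    [0,0,0]
  ],
  "turn": [
    [0,0,0],
    [0,0,0],
    [0,0,0],
    [0,0,0],
    [0,0,0],
    [0,0,0],
    [0,0,0],
    [0,0,0],
    [0,0,0],
    [0,0,0]
  ],
  "gripper": [1,1,1,1,1,1,1,0.6,0.45,0.4],
  "squeeze": 80
}}

```text
t: 2.32
eef_pos: [495.2, 203.2, 35.5]
ee_rot: [2.117, 2.32, 0.003]
force: [1.0, -0.1, -0.1]
gripper_width: 51.2
grip_force: 0.0
```

{"op": "carry_out", "data": {
  "travel": [
    [0,0,0],
    [0,0,0],
    [0,0,0],
    [0,0,0],
    [0,0,0],
    [0,0,0]
  ],
  "turn": [
    [0,0,0],
    [0,0,0],
    [0,0,0],
    [0,0,0],
    [0,0,0],
    [0,0,0]
  ],
  "gripper": [0.35,0.3,0.2,0.2,0.2,0.2]
}}

```text
t: 2.82
eef_pos: [494.7, 203.0, 35.2]
ee_rot: [2.118, 2.32, 0.001]
force: [-7.3, -0.6, 12.9]
gripper_width: 28.1
grip_force: 77.8
```

```bash
python3 - <<'E'
from h import *
goal([494.7,202,33],0.0914)
p=np.array([457.8,-190.8,-.253]);print(place(p,[[0,-200,0],[0,0,0]]))
E
```

```text
t 2.82 turn [ 0.01 -0.   -0.  ] | shift after [-0.03 -0.    0.07] | before [-0.03 -0.    0.07] F [-7.3 -0.6 12.9] w 28.1
[[ 407.73808423 -384.43317017    0.        ]
 [ 457.8        -190.8           0.        ]]
```

{"op": "carry_out", "data": {
  "travel": [
    [0,0,-0.1],
    [0,0,-0.3],
    [0,0,-0.6],
    [0,0,-0.9],
    [0,0,-1],
    [0,0,-1],
    [0,0,-1],
    [0,0,-0.7],
    [0,0,0],
    [0,0,0]
  ],
  "turn": [
    [0,0,0],
    [0,0,0],
    [0,0,0],
    [0,0,0],
    [0,0,0],
    [0,0,0],
    [0,0,0],
    [0,0,0],
    [0,0,0],
    [0,0,0]
  ],
  "gripper": [0.2,0.2,0.2,0.2,0.2,0.2,0.2,0.2,0.2,0.2],
  "squeeze": 90
}}

```text
t: 3.65
eef_pos: [494.7, 202.8, 202.8]
ee_rot: [2.117, 2.319, 0.002]
force: [0.3, 0.6, -5.5]
gripper_width: 28.0
grip_force: 89.5
```

```bash
python3 - <<'E'
from h import *
p=np.array([457.8,-190.8,-.253]);P=place(p,[[0,-30,280]])[0];print(P)
goal(P,-.253)
o=bot.get_obs();print(o["grip_force"],o["wrist_torque"])
c=cal("wrist"); im=viewer.snapshot("wrist")
cv2.imwrite("pics/w2.png",im[:,:,::-1]); np.savez("w2.npz",**c,pos=o["eef_pos"],rot=o["ee_rot"])
E
```

```text
[ 450.29071263 -219.84497553  280.        ]
t 3.65 turn [ 0.02 -0.    3.29] | shift after [-14.01   2.09  -2.57] | before [-13.89  -2.75  -2.58] F [ 0.3  0.6 -5.5] w 28.0
89.47557806968689 [-0.02301403 -0.00240456  0.01836486]
```

View pics/w2.png

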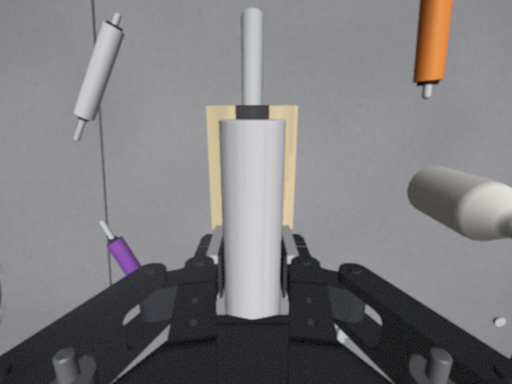

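The roller is held straight. The spring tip is at (252,10) and the spring end of the tube at (252,120), with the edges of the tube at about columns 220 and 285 there. Next I'll work out its height in the grip.

```bash
python3 - <<'E'
from h import *
c=dict(np.load("w2.npz")); A=R.from_rotvec(c["rot"]); 
def q(l): return proj(c,A.apply(np.array(l,float))+c["pos"])[0]
E=c["extrinsics"]; print("cam in tool",np.round(A.inv().apply(-E[:3,:3].T@E[:3,3]-c["pos"]),1), "look",np.round(A.inv().apply(-E[2,:3]),2))
for h in(16,20,24,28):
  for dx in(-2,2):
    print(h,dx,"tip",q([112+dx,0,-h-3]).round(1),"pinw",(q([112+dx,4.5,-h])-q([112+dx,-4.5,-h]))[0].round(1),"tubeend top",q([70+dx,0,-h-15]).round(1),"w",(q([70+dx,15,-h])-q([70+dx,-15,-h]))[0].round(1),"collar tip",q([76+dx,0,-h-7.5])[1].round(1))
g=cv2.cvtColor(cv2.imread("pics/w2.png"),cv2.COLOR_BGR2GRAY)
print(g[0:24:2,252]); print(g[100:126,252]); print(g[125,214:292]);print(g[40,236:270])
E
```

```text
cam in tool [  71.5   -0.3 -144. ] look [-0.28  0.    0.96]
16 -2 tip [252.5  16.6] pinw 21.4 tubeend top [252.6 123.1] w 64.5 collar tip 108.2
16 2 tip [252.5   5.3] pinw 21.6 tubeend top [252.6 113. ] w 65.1 collar tip 98.4
20 -2 tip [252.5  13. ] pinw 22.1 tubeend top [252.7 123.5] w 66.6 collar tip 108.0
20 2 tip [252.5   1.3] pinw 22.4 tubeend top [252.7 112.9] w 67.2 collar tip 97.9
24 -2 tip [252.6   9.2] pinw 22.9 tubeend top [252.7 123.8] w 68.8 collar tip 107.8
24 2 tip [252.6  -3. ] pinw 23.2 tubeend top [252.7 112.9] w 69.5 collar tip 97.3
28 -2 tip [252.6   5.1] pinw 23.8 tubeend top [252.7 124.2] w 71.2 collar tip 107.6
28 2 tip [252.6  -7.7] pinw 24.1 tubeend top [252.7 112.8] w 71.9 collar tip 96.6
[142 146 145 147 187 199 198 198 198 199 197 199]
[202 203 203 203 188 124  76  78  75  79  78  77  78  75  80  78  75  75
  78 127 183 202 204 205 204 204]
[189 188 187 185 166 132 114 118 128 132 141 143 152 158 162 168 168 169
 174 175 177 178 181 185 187 190 191 194 193 193 194 197 198 200 203 205
 204 204 204 204 204 206 206 206 207 207 207 207 206 205 203 202 203 203
 204 206 204 202 202 201 199 197 195 192 187 187 184 181 175 171 160 166
 184 193 194 193 188 190]
[142 145 142 142 134 118 116 129 149 160 169 177 182 189 194 200 199 200
 200 200 200 196 191 185 178 166 146 140 142 143 144 145 143 142]
```

```bash
python3 - <<'E'
from h import *
p=np.array([457.8,-190.8,-.253])
c=dict(np.load("w2.npz")); A=R.from_rotvec(c["rot"])
E=c["extrinsics"]; Rct=E[:3,:3]@A.as_matrix(); tct=E[:3,:3]@c["pos"]+E[:3,3]
np.savez("cam_tool.npz",R=Rct,t=tct)
for tilt in(24,30,36):
  for L in([-60,-60,150],[-60,-80,165]):
    P=place(p,[L])[0]; B=Rt(p[2],tilt).as_matrix()
    E2=np.eye(4);E2[:3,:3]=Rct@B.T;E2[:3,3]=tct-E2[:3,:3]@P
    print(tilt,L,proj(dict(camera_matrix=c["camera_matrix"],extrinsics=E2),place(p,[[0,87,105],[0,87,153],[0,87,57],[-36,87,150]])).round().tolist())
goal(place(p,[[-60,-80,230]])[0],p[2],0);goal(place(p,[[-60,-80,165]])[0],p[2],30)
E
```

```text
24 [-60, -60, 150] [[324.0, 59.0], [343.0, 13.0], [311.0, 89.0], [288.0, 17.0]]
24 [-60, -80, 165] [[319.0, 49.0], [335.0, 5.0], [308.0, 78.0], [285.0, 8.0]]
30 [-60, -60, 150] [[320.0, 75.0], [336.0, 31.0], [308.0, 105.0], [285.0, 34.0]]
30 [-60, -80, 165] [[314.0, 68.0], [328.0, 25.0], [305.0, 97.0], [282.0, 29.0]]
36 [-60, -60, 150] [[316.0, 91.0], [330.0, 48.0], [306.0, 121.0], [283.0, 51.0]]
36 [-60, -80, 165] [[311.0, 85.0], [323.0, 45.0], [303.0, 114.0], [280.0, 48.0]]
t 3.7 turn [-0.01  0.    3.29] | shift after [-15.67   0.11  -0.96] | before [-14.79  -5.18  -0.95] F [-1.4 -0.3 -5.3] w 27.5
t 3.7 turn [-0.87  4.95  3.21] | shift after [-14.17   0.11  -6.78] | before [-14.79  -5.18   1.22] F [-1.4 -0.3 -5.3] w 27.5
```

{"op": "carry_out", "data": {
  "travel": [
    [-0.6,-0.2,-0.3],
    [-0.9,-0.22,-0.3],
    [-0.98,-0.15,-0.3],
    [-1,-0.08,-0.1],
    [-1,0,0],
    [-1,0,0],
    [-1,0,0],
    [-1,0,0],
    [-1,0,0],
    [-1,0,0]
  ],
  "turn": [
    [0,0,0.82],
    [0,0,0.82],
    [0,0,0.82],
    [0,0,0.83],
    [0,0,0],
    [0,0,0],
    [0,0,0],
    [0,0,0],
    [0,0,0],
    [0,0,0]
  ],
  "gripper": [0.2,0.2,0.2,0.2,0.2,0.2,0.2,0.2,0.2,0.2]
}}

```text
t: 4.53
eef_pos: [423.2, -76.2, 230.3]
ee_rot: [-2.483, -1.922, 0.002]
force: [0.8, -0.3, -4.3]
gripper_width: 27.2
grip_force: 89.4
```

```bash
python3 - <<'E'
from h import *
p=np.array([457.8,-190.8,-.253])
goal(place(p,[[-60,-60,210]])[0],p[2],0);goal(place(p,[[-60,-60,150]])[0],p[2],30)
E
```

```text
t 4.53 turn [-0.02 -0.   -0.  ] | shift after [-5.41  0.07  0.68] | before [-5.41  0.08  0.68] F [ 0.8 -0.3 -4.3] w 27.2
t 4.53 turn [-0.02  5.   -0.01] | shift after [-6.02  0.07 -0.39] | before [-5.41  0.08  2.68] F [ 0.8 -0.3 -4.3] w 27.2
```

{"op": "carry_out", "data": {
  "travel": [
    [-1,0,0.1],
    [-1,0,0.2],
    [-1,0.05,0.2],
    [-1,0.02,0.2],
    [-0.9,0,0.2],
    [-0.51,0,0.43],
    [-0.06,0,0.32],
    [-0.1,0,0.32],
    [-0.13,0,0.3],
    [-0.16,0,0.28]
  ],
  "turn": [
    [0,0,0],
    [0,0,0],
    [0,0,0],
    [0,0,0],
    [0,0,0],
    [0,1,0],
    [0,1,0],
    [0,1,0],
    [0,1,0],
    [0,1,0]
  ],
  "gripper": [0.2,0.2,0.2,0.2,0.2,0.2,0.2,0.2,0.2,0.2]
}}

```text
t: 5.37
eef_pos: [384.4, -236.4, 151.7]
ee_rot: [-2.182, -1.687, -0.591]
force: [0.2, -0.1, -4.7]
gripper_width: 27.7
grip_force: 89.5
```

{"op": "carry_out", "data": {
  "travel": [
    [0,0,0],
    [0,0,0]
  ],
  "turn": [
    [0,0,0],
    [0,0,0]
  ],
  "gripper": [0.2,0.2]
}}

```text
t: 5.53
eef_pos: [384.0, -236.5, 150.8]
ee_rot: [-2.185, -1.685, -0.583]
force: [1.2, 0.6, -4.5]
gripper_width: 27.6
grip_force: 89.5
```

```bash
python3 - <<'E'
from h import *
p=np.array([457.8,-190.8,-.253])
goal(place(p,[[-60,-60,150]])[0],p[2],30)
c=cal("wrist"); im=viewer.snapshot("wrist")[:,:,::-1]; cv2.imwrite("pics/w3.png",im); np.savez("w3.npz",**c)
print(proj(c,place(p,[[0,87,105],[0,87,153],[0,87,57],[-36,87,150],[36,87,150],[-45,-125,8],[0,-87,105]])).round(1).tolist())
cr=im[0:150,230:430]; cv2.imwrite("pics/w3c.png",cv2.resize(cr,(800,600),interpolation=cv2.INTER_CUBIC))
E
```

```text
t 5.53 turn [-0.02 -0.01 -0.04] | shift after [0.07 0.   0.07] | before [0.07 0.   0.07] F [ 1.2  0.6 -4.5] w 27.6
[[319.4, 73.5], [335.6, 28.8], [308.5, 103.6], [285.0, 32.5], [383.7, 31.9], [267.5, 308.9], [334.7, 277.8]]
```

View pics/w3c.png

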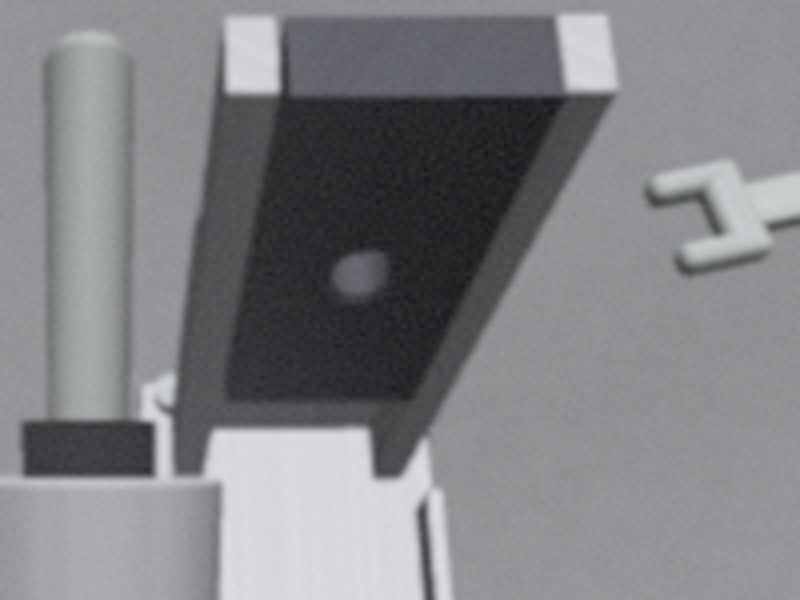

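The wrist crop shows the slider clearly: cup centre at (320,68.8) in full-image pixels, face top corners at (301.8,24) and (370,24), bottom corners at (286.5,100) and (332.5,100). I'll refit the frame pose and the cup height from all three views.

```bash
python3 - <<'E'
from h import *
T,S=cal("top"),cal("side"); W=dict(np.load("w3.npz"))
L=np.array([[45,125,8],[-45,125,8],[-45,-125,8],[45,-125,8.]])
ut=np.array([[310.6,201],[303.4,234.75],[395.5,255.5],[403,223]])
wp=np.array([[320,68.75],[301.8,24],[370,24],[286.5,100],[332.5,100]])
sp=np.array([[249,231.7],[248.5,215],[249,246.8]])
def F(z): return np.array([[0,87,z],[-25,87,z+48],[25,87,z+48],[-25,87,z-48],[25,87,z-48]])
def run(wW,wT,wS):
    def g(p):
        f=F(p[3])
        return np.r_[wW*(proj(W,place(p,f))-wp).ravel(),wT*(proj(T,place(p,L))-ut).ravel(),wS*(proj(S,place(p,np.array([f[0],(f[1]+f[2])/2,(f[3]+f[4])/2])))-sp).ravel()]
    r=least_squares(g,[458,-191,-.25,100]); p=r.x
    print(p.round(3),"spring cup",place(p,[[0,87,p[3]]]).round(1),"plain",place(p,[[0,-87,90]]).round(1)); print(r.fun.round(1))
run(1,1,1);run(1,.001,.001);run(.001,1,1);run(1,.5,.001)
E
```

```text
[ 4.58379e+02 -1.88625e+02 -2.55000e-01  1.06851e+02] spring cup [[ 480.3 -104.4  106.9]] plain [[ 436.5 -272.8   90. ]]
[-0.1  1.2 -0.5  0.2  1.4 -0.2 -1.1  0.9 -0.1  0.7 -1.2 -0.2 -1.5 -1.2
  0.3  0.5 -0.8 -0.5 -0.4 -1.3 -0.7 -1.   0.4 -1.2]
[ 4.60177e+02 -1.85151e+02 -2.59000e-01  1.03080e+02] spring cup [[ 482.5 -101.1  103.1]] plain [[ 437.9 -269.2   90. ]]
[ 0.   0.4  0.1  0.1  0.3  0.1 -0.5 -0.4 -0.2 -0.4 -0.  -0.  -0.  -0.
 -0.  -0.  -0.  -0.   0.  -0.  -0.  -0.   0.  -0. ]
[ 4.57900e+02 -1.90829e+02 -2.54000e-01  1.05640e+02] spring cup [[ 479.8 -106.6  105.6]] plain [[ 436. -275.   90.]]
[-0.   0.  -0.   0.   0.   0.  -0.   0.  -0.   0.  -0.4 -0.  -0.6 -1.
  1.2  0.6  0.  -0.3 -0.3 -0.1 -0.6  0.2  0.4 -0.1]
[ 4.59174e+02 -1.86918e+02 -2.57000e-01  1.05178e+02] spring cup [[ 481.3 -102.8  105.2]] plain [[ 437.1 -271.1   90. ]]
[-0.   0.7 -0.3 -0.1  0.9 -0.2 -0.8  0.2 -0.1  0.1 -0.9 -0.3 -1.1 -0.8
 -0.2  0.1 -0.7 -0.3 -0.  -0.  -0.  -0.   0.  -0. ]
```

```bash
python3 - <<'E'
from h import *
p=np.array([459.5,-186.5,-.257]); k=np.load("cam_tool.npz"); K=dict(np.load("w3.npz"))["camera_matrix"]
for tilt,L in((30,[-45,-20,150]),(30,[-45,-20,190]),(42,[-45,-30,190]),(42,[-45,0,190])):
    P=place(p,[L])[0]; B=Rt(p[2],tilt).as_matrix()
    E2=np.eye(4);E2[:3,:3]=k["R"]@B.T;E2[:3,3]=k["t"]-E2[:3,:3]@P
    print(tilt,L,proj(dict(camera_matrix=K,extrinsics=E2),place(p,[[0,87,105],[0,87,153],[0,87,57]])).round().tolist(),E2[:3,:3].dot(place(p,[[0,87,105]])[0])[2]+E2[2,3]); goal(P,p[2],tilt)
E
```

```text
30 [-45, -20, 150] [[305.0, 116.0], [319.0, 79.0], [296.0, 140.0]] -227.53338118661796
t 5.58 turn [-0.03  0.01  0.01] | shift after [1.33 0.5  0.84] | before [1.33 0.5  0.84] F [ 0.4  0.3 -3.5] w 27.8
30 [-45, -20, 190] [[297.0, 136.0], [307.0, 111.0], [290.0, 154.0]] -266.364947198255
t 5.58 turn [-0.03  0.01  0.01] | shift after [ 2.    0.5  -0.31] | before [ 2.    0.5  -0.31] F [ 0.4  0.3 -3.5] w 27.8
42 [-45, -30, 190] [[294.0, 154.0], [302.0, 125.0], [289.0, 176.0]] -285.72250861880764
t 5.58 turn [-0.03  2.01  0.01] | shift after [ 1.77  0.5  -0.11] | before [ 1.71  0.5  -0.48] F [ 0.4  0.3 -3.5] w 27.8
42 [-45, 0, 190] [[296.0, 179.0], [305.0, 152.0], [290.0, 198.0]] -272.62663562870614
t 5.58 turn [-0.03  2.01  0.01] | shift after [2.51 0.5  0.56] | before [2.57 0.5  0.02] F [ 0.4  0.3 -3.5] w 27.8
```

{"op": "carry_out", "data": {
  "travel": [
    [0.3,0,0.5],
    [0.4,0,0.8],
    [0.3,0,0.7],
    [0,0,0],
    [0,0,0],
    [0,0,0]
  ],
  "turn": [
    [0,0,0],
    [0,0,0],
    [0,0,0],
    [0,0,0],
    [0,0,0],
    [0,0,0]
  ],
  "gripper": [0.2,0.2,0.2,0.2,0.2,0.2]
}}

```text
t: 6.08
eef_pos: [399.3, -182.0, 116.8]
ee_rot: [-2.185, -1.694, -0.584]
force: [0.8, -0.2, -5.4]
gripper_width: 28.0
grip_force: 89.6
```

```bash
python3 - <<'E'
from h import *
p=np.array([459.5,-186.5,-.257]);
c=cal("wrist"); im=viewer.snapshot("wrist")[:,:,::-1]; cv2.imwrite("pics/w4.png",im); np.savez("w4.npz",**c)
print(proj(c,place(p,[[0,87,105],[0,87,153],[0,87,57],[-25,87,150],[25,87,150]])).round(1).tolist())
x0,y0=230,20
cv2.imwrite("pics/w4c.png",cv2.resize(im[y0:y0+150,x0:x0+200],(800,600),interpolation=cv2.INTER_CUBIC))
E
```

```text
[[335.5, 104.4], [362.4, 55.8], [319.1, 134.1], [315.5, 59.5], [405.0, 60.0]]
```

View pics/w4c.png

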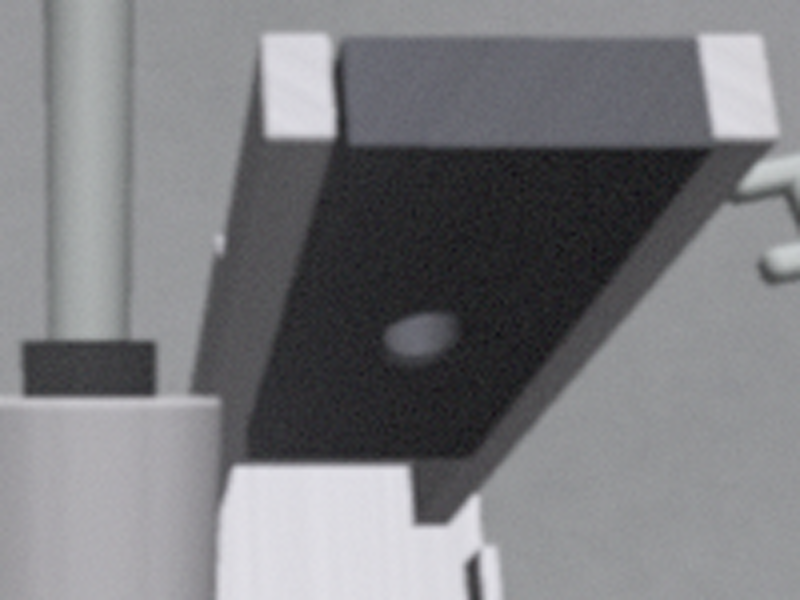

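In the closer view the cup is at (335.5,104.2). The face top corners are at (316.2,56.7) and (408,56.7), the bottom ones at (291.8,134.5) and (347.5,134.5). I'll fit both wrist views together.

```bash
python3 - <<'E'
from h import *
T=cal("top"); W3=dict(np.load("w3.npz"));W4=dict(np.load("w4.npz"))
L=np.array([[45,125,8],[-45,125,8],[-45,-125,8],[45,-125,8.]])
ut=np.array([[310.6,201],[303.4,234.75],[395.5,255.5],[403,223]])
w3=np.array([[320,68.75],[301.8,24],[370,24],[286.5,100],[332.5,100]])
w4=np.array([[335.5,104.2],[316.2,56.7],[408,56.7],[291.8,134.5],[347.5,134.5]])
def F(z): return np.array([[0,87,z],[-25,87,z+48],[25,87,z+48],[-25,87,z-48],[25,87,z-48]])
for a,b,t in((1,1,.3),(0,1,.01),(1,1,.01)):
    g=lambda p:np.r_[a*(proj(W3,place(p,F(p[3])))-w3).ravel(),b*(proj(W4,place(p,F(p[3])))-w4).ravel(),t*(proj(T,place(p,L))-ut).ravel()]
    r=least_squares(g,[458,-191,-.25,100]);p=r.x
    print(p.round(3),"spring cup",place(p,[[0,87,p[3]]]).round(1),"plain",place(p,[[0,-87,90]]).round(1)); print(r.fun.round(1)[:20])
E
```

```text
[ 4.59767e+02 -1.86587e+02 -2.55000e-01  1.04584e+02] spring cup [[ 481.7 -102.4  104.6]] plain [[ 437.8 -270.8   90. ]]
[ 0.1  0.7 -0.   0.2  0.8 -0.1 -0.6  0.1 -0.  -0.  -0.   0.6  0.5 -0.4
 -0.2 -0.1 -0.5 -0.3 -0.6 -0.1]
[ 4.60020e+02 -1.86749e+02 -2.52000e-01  1.04616e+02] spring cup [[ 481.7 -102.5  104.6]] plain [[ 438.3 -271.    90. ]]
[ 0.   0.   0.   0.   0.  -0.  -0.   0.   0.  -0.   0.1  0.7  0.6 -0.2
 -0.1 -0.1 -0.4 -0.1 -0.5 -0.1]
[ 4.59929e+02 -1.86435e+02 -2.54000e-01  1.04365e+02] spring cup [[ 481.8 -102.2  104.4]] plain [[ 438.  -270.6   90. ]]
[ 0.1  0.7  0.   0.2  0.8 -0.1 -0.6  0.1 -0.  -0.1 -0.   0.5  0.6 -0.4
 -0.3 -0.1 -0.4 -0.4 -0.6 -0.2]
```

```bash
cat >> h.py <<'E'
FP=np.array([459.8,-186.6,-.254]); OFF=np.array([-0.5,0,-20.]); ZC=104.3
def tip(s,tilt,c=0,fp=FP): # spring tip at frame point s, pin compressed c
    B=Rt(fp[2],tilt); S=place(fp,[s])[0]
    goal(S-B.apply([112-c,0,0])-B.apply(OFF),fp[2],tilt)
def where(fp=FP):
    o=bot.get_obs();A=R.from_rotvec(o["ee_rot"]);q=[]
    Rz=R.from_euler("z",fp[2])
    for l in(112,-90): q.append(Rz.inv().apply(o["eef_pos"]+A.apply(OFF+[l,0,0])-[fp[0],fp[1],0]).round(1))
    print("t",round(o["t"],2),"free spring tip",q[0],"plain tip",q[1],"F frame",Rz.inv().apply(o["force"]).round(1),"w",round(o["gripper_width"],1))
E
python3 - <<'E'
from h import *
where();tip([0,50,150],-8)
E
```

```text
t 6.13 free spring tip [-59.9  75.6 189.7] plain tip [-59.5 -99.6  89.1] F frame [ 0.7  0.6 -4.5] w 28.1
t 6.13 turn [ 0.01 -6.31  0.02] | shift after [-1.85  1.99 -0.71] | before [-1.03  1.99 -1.7 ] F [ 0.8  0.4 -4.5] w 28.1
```

{"op": "carry_out", "data": {
  "travel": [
    [-0.4,0,-0.7],
    [-0.63,0,-1],
    [0,0.2,0],
    [0,0.4,0],
    [0,0.4,0],
    [0,0.4,0],
    [0,0.4,0],
    [0,0.19,0],
    [0,0,0],
    [0,0,0]
  ],
  "turn": [
    [0,0,0],
    [0,-0.5,0],
    [0,-0.9,0],
    [0,-0.95,0],
    [0,-0.95,0],
    [0,-0.95,0],
    [0,-0.95,0],
    [0,-0.81,0],
    [0,-0.3,0],
    [0,0,0]
  ],
  "gripper": [0.2,0.2,0.2,0.2,0.2,0.2,0.2,0.2,0.2,0.2],
  "squeeze": 100
}}

```text
t: 6.97
eef_pos: [444.3, -246.8, 145.3]
ee_rot: [2.411, 1.87, -0.167]
force: [-0.2, -0.3, -4.6]
gripper_width: 27.4
grip_force: 99.5
```

```bash
python3 - <<'E'
from h import *
where();tip([0,75,ZC+12*np.tan(np.radians(8))],-8)
E
```

```text
t 6.97 free spring tip [ -0.2  51.1 149.6] plain tip [   0.3 -149.   177.7] F frame [-0.1 -0.4 -4.6] w 27.4
t 6.97 turn [ 0.01 -0.    0.02] | shift after [ 0.99 -0.    1.33] | before [ 0.99 -0.    1.33] F [-0.2 -0.3 -4.6] w 27.4
```

{"op": "carry_out", "data": {
  "travel": [
    [0.2,0,0.4],
    [0.3,0,0.5],
    [0.3,0,0.33],
    [0.19,0,0.1],
    [0,0,0],
    [0,0,0]
  ],
  "turn": [
    [0,0,0],
    [0,0,0],
    [0,0,0],
    [0,0,0],
    [0,0,0],
    [0,0,0]
  ],
  "gripper": [0.2,0.2,0.2,0.2,0.2,0.2]
}}

```text
t: 7.47
eef_pos: [449.8, -224.6, 101.6]
ee_rot: [2.414, 1.869, -0.166]
force: [0.4, 0.9, -4.7]
gripper_width: 27.4
grip_force: 99.5
```

```bash
python3 - <<'E'
from h import *
where();tip([0,87,ZC],-8);tip([0,95,ZC-8*np.tan(np.radians(8))],-8)
im=viewer.snapshot("side")[:,:,::-1];x,y=200,180
a=cv2.resize(im[y:y+150,x:x+100],(400,600),interpolation=cv2.INTER_CUBIC)
im=viewer.snapshot("top")[:,:,::-1];x,y=290,180
b=cv2.resize(im[y:y+100,x:x+130],(400,308),interpolation=cv2.INTER_CUBIC)
w=cv2.resize(viewer.snapshot("wrist")[:,:,::-1],(400,292))
cv2.imwrite("pics/s5.png",np.hstack([a,np.vstack([b,w])]))
E
```

```text
t 7.47 free spring tip [ -0.2  73.9 106.2] plain tip [-1.000e-01 -1.263e+02  1.338e+02] F frame [ 0.1  0.9 -4.7] w 27.4
t 7.47 turn [ 0.   -0.02  0.01] | shift after [ 0.44  0.   -0.01] | before [ 0.44  0.01 -0.01] F [ 0.4  0.9 -4.7] w 27.4
t 7.47 turn [ 0.   -0.02  0.01] | shift after [ 0.71  0.   -0.01] | before [ 0.71  0.01 -0.01] F [ 0.4  0.9 -4.7] w 27.4
```

View pics/s5.png

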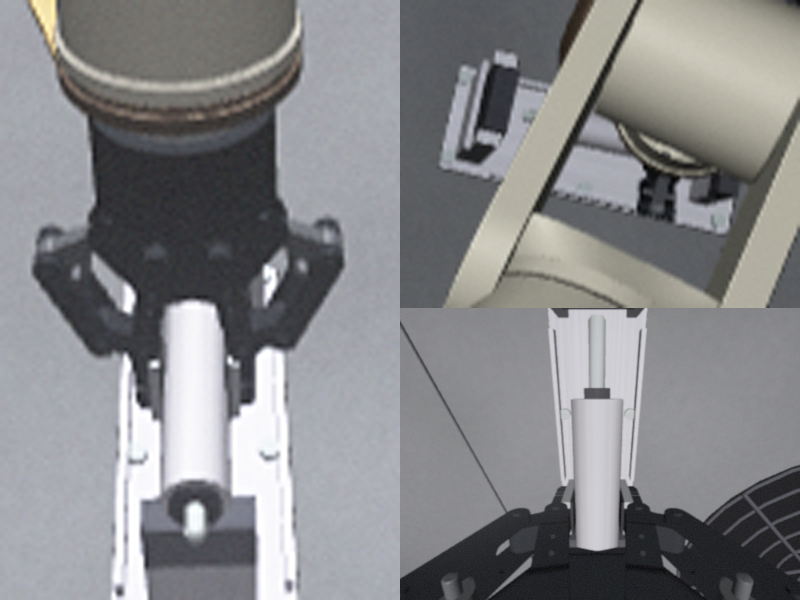

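The side and wrist views show the pin lined up with the frame, centred between the ribs. The plain end is above the low block. I'll advance gently.

{"op": "carry_out", "data": {
  "travel": [
    [0.1,0,0],
    [0.1,0,0],
    [0.1,0,0],
    [0.1,0,0],
    [0.1,0,0],
    [0.08,0,0],
    [0,0,0]
  ],
  "turn": [
    [0,0,0],
    [0,0,0],
    [0,0,0],
    [0,0,0],
    [0,0,0],
    [0,0,0],
    [0,0,0]
  ],
  "gripper": [0.2,0.2,0.2,0.2,0.2,0.2,0.2]
}}

```text
t: 8.2
eef_pos: [454.0, -207.2, 98.6]
ee_rot: [2.414, 1.87, -0.166]
force: [-0.1, 0.0, -5.2]
gripper_width: 27.4
grip_force: 99.5
```

```bash
python3 - <<'E'
from h import *
where()
E
```

```text
t 8.2 free spring tip [ -0.5  91.8 103.2] plain tip [  -0.3 -108.3  130.8] F frame [-0.1 -0.  -5.2] w 27.4
```

{"op": "carry_out", "data": {
  "travel": [
    [0.07,0,0],
    [0.07,0,0],
    [0.06,0,0],
    [0,0,0]
  ],
  "turn": [
    [0,0,0],
    [0,0,0],
    [0,0,0],
    [0,0,0]
  ],
  "gripper": [0.2,0.2,0.2,0.2]
}}

```text
t: 8.53
eef_pos: [455.4, -201.7, 97.8]
ee_rot: [2.414, 1.869, -0.166]
force: [-1.2, -0.3, -4.0]
gripper_width: 27.3
grip_force: 99.5
```

```bash
python3 - <<'E'
from h import *
where();print(bot.get_obs()["wrist_torque"])
E
```

```text
t 8.53 free spring tip [ -0.5  97.5 102.3] plain tip [  -0.4 -102.6  129.9] F frame [-1.1 -0.6 -4. ] w 27.3
[ 0.11491851 -0.05216739 -0.00060313]
```

{"op": "carry_out", "data": {
  "travel": [
    [0.06,0,0],
    [0.06,0,0],
    [0.06,0,0],
    [0,0,0]
  ],
  "turn": [
    [0,0,0],
    [0,0,0],
    [0,0,0],
    [0,0,0]
  ],
  "gripper": [0.2,0.2,0.2,0.2]
}}

```text
t: 8.87
eef_pos: [456.7, -197.0, 97.2]
ee_rot: [2.414, 1.868, -0.167]
force: [-1.3, -5.2, -5.0]
gripper_width: 27.6
grip_force: 99.5
```

```bash
python3 - <<'E'
from h import *
where();print(bot.get_obs()["wrist_torque"])
E
```

```text
t 8.87 free spring tip [ -0.4 102.4 101.7] plain tip [ -0.3 -97.7 129.5] F frame [ 0.  -5.3 -5. ] w 27.6
[-0.66083447  0.1716235   0.06228987]
```

```bash
python3 - <<'E'
from h import *
tip([0.0,99.3,102.3],-8,14)
tip([0.0,99.3,102.3],-8,18.5)
for t in(-8,-5,-2,1,4.2): tip([0,99.3,102.3+2.2*(t+8)/12],t,18.5)
E
```

```text
t 8.87 turn [ 0.   -0.02  0.01] | shift after [ 0.36  0.01 -0.01] | before [ 0.36  0.01 -0.01] F [-1.3 -5.2 -5. ] w 27.6
t 8.87 turn [ 0.   -0.02  0.01] | shift after [ 0.51  0.01 -0.01] | before [ 0.51  0.01 -0.01] F [-1.3 -5.2 -5. ] w 27.6
t 8.87 turn [ 0.   -0.02  0.01] | shift after [ 0.51  0.01 -0.01] | before [ 0.51  0.01 -0.01] F [-1.3 -5.2 -5. ] w 27.6
t 8.87 turn [0.   0.48 0.01] | shift after [0.54 0.01 0.16] | before [0.55 0.01 0.13] F [-1.3 -5.2 -5. ] w 27.6
t 8.87 turn [0.   0.98 0.01] | shift after [0.56 0.01 0.33] | before [0.59 0.01 0.27] F [-1.3 -5.2 -5. ] w 27.6
t 8.87 turn [0.   1.48 0.01] | shift after [0.57 0.01 0.51] | before [0.65 0.01 0.41] F [-1.3 -5.2 -5. ] w 27.6
t 8.87 turn [0.   2.02 0.01] | shift after [0.58 0.01 0.69] | before [0.71 0.01 0.55] F [-1.3 -5.2 -5. ] w 27.6
```

{"op": "carry_out", "data": {
  "travel": [
    [0.06,0,0],
    [0.08,0,0],
    [0.08,0,0],
    [0.08,0.01,0],
    [0.06,0,0],
    [0,0,0],
    [0,0,0]
  ],
  "turn": [
    [0,0,0],
    [0,0,0],
    [0,0,0],
    [0,0,0],
    [0,0,0],
    [0,0,0],
    [0,0,0]
  ],
  "gripper": [0.2,0.2,0.2,0.2,0.2,0.2,0.2]
}}

```text
t: 9.45
eef_pos: [459.5, -187.1, 95.8]
ee_rot: [2.414, 1.868, -0.168]
force: [-3.9, -8.2, -2.8]
gripper_width: 27.5
grip_force: 99.5
```

```bash
python3 - <<'E'
from h import *
where();print(bot.get_obs()["wrist_torque"]);tip([0.0,99.3,102.3],-8,18.5)
E
```

```text
t 9.45 free spring tip [ -0.2 112.7 100.2] plain tip [-1.000e-01 -8.740e+01  1.281e+02] F frame [-1.7 -8.9 -2.8] w 27.5
[-1.07538096  0.5424344   0.14984815]
t 9.45 turn [-0.   -0.01  0.01] | shift after [ 0.17  0.   -0.01] | before [ 0.17  0.   -0.01] F [-3.9 -8.2 -2.8] w 27.5
```

{"op": "carry_out", "data": {
  "travel": [
    [0.06,0,0],
    [0.06,0,0],
    [0.04,0,0],
    [0,0,0]
  ],
  "turn": [
    [0,0,0],
    [0,0,0],
    [0,0,0],
    [0,0,0]
  ],
  "gripper": [0.2,0.2,0.2,0.2]
}}

```text
t: 9.78
eef_pos: [460.7, -182.5, 95.1]
ee_rot: [2.414, 1.868, -0.168]
force: [-3.5, -9.9, -3.5]
gripper_width: 27.6
grip_force: 99.5
```

```bash
python3 - <<'E'
from h import *
where();print(bot.get_obs()["wrist_torque"])
for t in(-5,-2,1,4.2): tip([0,99.3,102.3+2.2*(t+8)/12],t,18.5)
E
```

```text
t 9.78 free spring tip [ -0.2 117.3  99.5] plain tip [-1.000e-01 -8.270e+01  1.274e+02] F frame [ -0.9 -10.4  -3.5] w 27.6
[-1.28405401  0.65669772  0.1098615 ]
t 9.78 turn [-0.    0.49  0.01] | shift after [0.04 0.01 0.13] | before [0.04 0.01 0.13] F [-3.5 -9.9 -3.5] w 27.6
t 9.78 turn [-0.    0.99  0.01] | shift after [0.06 0.01 0.28] | before [0.09 0.01 0.27] F [-3.5 -9.9 -3.5] w 27.6
t 9.78 turn [-0.    1.49  0.01] | shift after [0.08 0.01 0.43] | before [0.14 0.01 0.41] F [-3.5 -9.9 -3.5] w 27.6
t 9.78 turn [-0.    2.03  0.01] | shift after [0.09 0.01 0.59] | before [0.21 0.01 0.55] F [-3.5 -9.9 -3.5] w 27.6
```

{"op": "carry_out", "data": {
  "travel": [
    [0.02,0,0.06],
    [0.02,0,0.07],
    [0.02,0,0.07],
    [0.03,0,0.07],
    [0,0,0]
  ],
  "turn": [
    [0,0.25,0],
    [0,0.25,0],
    [0,0.25,0],
    [0,0.25,0],
    [0,0,0]
  ],
  "gripper": [0.2,0.2,0.2,0.2,0.2]
}}

```text
t: 10.2
eef_pos: [460.9, -181.2, 86.3]
ee_rot: [2.469, 1.91, -0.041]
force: [-3.5, -10.2, -6.1]
gripper_width: 27.6
grip_force: 99.3
```

```bash
python3 - <<'E'
from h import *
where();print(bot.get_obs()["wrist_torque"])
for t in(-2,1,4.2): tip([0,99.3,102.3+2.2*(t+8)/12],t,18.5)
E
```

```text
t 10.2 free spring tip [ -0.3 117.6 102.7] plain tip [ -0.3 -84.3 109.3] F frame [ -0.8 -10.7  -6.1] w 27.6
[-1.55608358  0.61974501  0.14123322]
t 10.2 turn [-0.01 -0.02 -0.  ] | shift after [ 0.    0.01 -0.01] | before [ 0.    0.01 -0.01] F [ -3.5 -10.2  -6.1] w 27.6
t 10.2 turn [-0.01  0.48 -0.  ] | shift after [0.04 0.01 0.13] | before [0.04 0.01 0.13] F [ -3.5 -10.2  -6.1] w 27.6
t 10.2 turn [-0.01  1.01 -0.  ] | shift after [0.06 0.01 0.29] | before [0.09 0.01 0.28] F [ -3.5 -10.2  -6.1] w 27.6
```

{"op": "carry_out", "data": {
  "travel": [
    [0.02,0,0.07],
    [0.02,0,0.07],
    [0.02,0,0.07],
    [0.03,0.01,0.07],
    [0,0,0]
  ],
  "turn": [
    [0,0.25,0],
    [0,0.25,0],
    [0,0.25,0],
    [0,0.25,0],
    [0,0,0]
  ],
  "gripper": [0.2,0.2,0.2,0.2,0.2]
}}

```text
t: 10.62
eef_pos: [461.7, -178.6, 77.6]
ee_rot: [-2.448, -1.894, -0.087]
force: [-4.8, -9.6, -7.6]
gripper_width: 27.5
grip_force: 99.3
```

```bash
python3 - <<'E'
from h import *
where();print(bot.get_obs()["wrist_torque"])
for c in(18.5,12,6): tip([0,99.3,104.5],4.2,c)
im=viewer.snapshot("side")[:,:,::-1];x,y=200,210
cv2.imwrite("pics/s6.png",cv2.resize(im[y:y+150,x:x+100],(400,600),interpolation=cv2.INTER_CUBIC))
E
```

```text
t 10.62 free spring tip [-1.000e-01  1.180e+02  1.056e+02] plain tip [ -0.1 -83.5  91. ] F frame [ -2.2 -10.5  -7.6] w 27.5
[-1.86473243  0.72146456  0.23422676]
t 10.62 turn [-0.01  0.01 -0.  ] | shift after [-0.01  0.01 -0.  ] | before [-0.01  0.01 -0.  ] F [-4.8 -9.6 -7.6] w 27.5
t 10.62 turn [-0.01  0.01 -0.  ] | shift after [-0.22  0.01 -0.  ] | before [-0.22  0.01 -0.  ] F [-4.8 -9.6 -7.6] w 27.5
t 10.62 turn [-0.01  0.01 -0.  ] | shift after [-0.42  0.01 -0.  ] | before [-0.42  0.01 -0.  ] F [-4.8 -9.6 -7.6] w 27.5
```

View pics/s6.png

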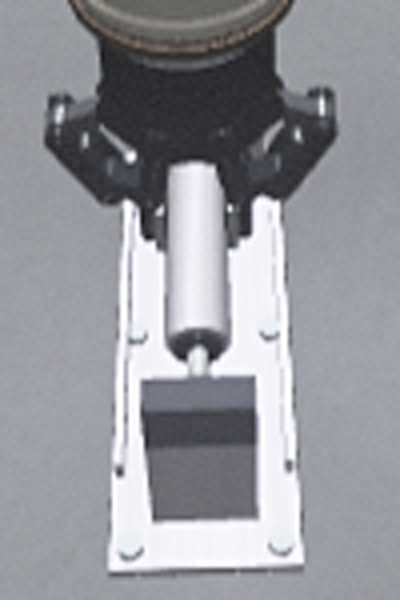

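The plain pin is now in front of the low block, centred on it (pin column 198, block centre 200). I'll ease it out toward the plain cup.

{"op": "carry_out", "data": {
  "travel": [
    [-0.05,0,0.02],
    [-0.06,0,0.01],
    [-0.06,0,0],
    [-0.05,0,0],
    [0,0,0]
  ],
  "turn": [
    [0,0,0],
    [0,0,0],
    [0,0,0],
    [0,0,0],
    [0,0,0]
  ],
  "gripper": [0.2,0.2,0.2,0.2,0.2]
}}

```text
t: 11.08
eef_pos: [460.2, -184.7, 76.7]
ee_rot: [-2.449, -1.895, -0.086]
force: [-5.7, -8.2, -6.6]
gripper_width: 27.4
grip_force: 99.3
```

```bash
python3 - <<'E'
from h import *
where();print(bot.get_obs()["wrist_torque"])
E
```

```text
t 11.08 free spring tip [-1.000e-01  1.118e+02  1.045e+02] plain tip [  0.  -89.7  90.3] F frame [-3.4 -9.3 -6.6] w 27.4
[-1.4848951   0.73611293  0.24603349]
```

{"op": "carry_out", "data": {
  "travel": [
    [-0.05,-0.02,0],
    [-0.05,-0.02,0],
    [-0.05,0,0],
    [-0.02,0,0],
    [0,0,0]
  ],
  "turn": [
    [0,0,0],
    [0,0,0],
    [0,0,0],
    [0,0,0],
    [0,0,0]
  ],
  "gripper": [0.2,0.2,0.2,0.2,0.2]
}}

```text
t: 11.5
eef_pos: [458.3, -189.3, 76.6]
ee_rot: [-2.45, -1.896, -0.087]
force: [-0.0, -7.7, -6.7]
gripper_width: 27.2
grip_force: 99.4
```

```bash
python3 - <<'E'
from h import *
where();print(bot.get_obs()["wrist_torque"])
E
```

```text
t 11.5 free spring tip [ -0.8 106.8 104.4] plain tip [ -0.7 -94.7  90.1] F frame [ 1.9 -7.5 -6.7] w 27.2
[-1.43300727  0.08848414 -0.16708953]
```

{"op": "carry_out", "data": {
  "travel": [
    [-0.04,0.01,0],
    [-0.03,0,0],
    [0,0,0],
    [0,0,0]
  ],
  "turn": [
    [0,0,0],
    [0,0,0],
    [0,0,0],
    [0,0,0]
  ],
  "gripper": [0.2,0.2,0.2,0.2]
}}

```text
t: 11.83
eef_pos: [458.0, -191.2, 76.4]
ee_rot: [-2.449, -1.895, -0.087]
force: [-0.8, -6.4, -6.8]
gripper_width: 27.2
grip_force: 99.4
```

```bash
python3 - <<'E'
from h import *
where();print(bot.get_obs()["wrist_torque"])
E
```

```text
t 11.83 free spring tip [ -0.7 104.9 104.2] plain tip [ -0.6 -96.6  89.9] F frame [ 0.8 -6.4 -6.8] w 27.2
[-1.27645483  0.27192905 -0.05444391]
```

{"op": "carry_out", "data": {
  "travel": [
    [-0.03,0,0],
    [-0.02,0,0],
    [0,0,0],
    [0,0,0]
  ],
  "turn": [
    [0,0,0],
    [0,0,0],
    [0,0,0],
    [0,0,0]
  ],
  "gripper": [0.2,0.2,0.2,0.2]
}}

```text
t: 12.17
eef_pos: [457.7, -192.1, 76.3]
ee_rot: [-2.449, -1.895, -0.088]
force: [1.0, -3.4, -6.2]
gripper_width: 27.6
grip_force: 99.4
```

```bash
python3 - <<'E'
from h import *
where();print(bot.get_obs()["wrist_torque"])
E
```

```text
t 12.17 free spring tip [ -0.7 103.9 104.2] plain tip [ -0.5 -97.6  89.7] F frame [ 1.8 -3.1 -6.2] w 27.6
[-0.85305444 -0.02181175 -0.07117612]
```

{"op": "carry_out", "data": {
  "travel": [
    [-0.02,-0.01,0.02],
    [0,0,0.02],
    [0,0,0.02],
    [0,0,0],
    [0,0,0]
  ],
  "turn": [
    [0,0,0],
    [0,0,0],
    [0,0.05,0],
    [0,0,0],
    [0,0,0]
  ],
  "gripper": [0.2,0.2,0.2,0.2,0.2]
}}

```text
t: 12.58
eef_pos: [457.6, -192.4, 74.5]
ee_rot: [-2.446, -1.893, -0.096]
force: [5.3, 0.4, -0.6]
gripper_width: 27.3
grip_force: 100.1
```

```bash
python3 - <<'E'
from h import *
where();print(bot.get_obs()["wrist_torque"])
E
```

```text
t 12.58 free spring tip [ -0.8 103.5 103.1] plain tip [ -0.7 -97.9  87.5] F frame [ 5.   1.7 -0.6] w 27.3
[ 0.01188275 -0.76615992 -0.15693873]
```

{"op": "carry_out", "data": {
  "travel": [
    [0,0.02,0],
    [0,0.01,0],
    [0,0,0],
    [0,0,0]
  ],
  "turn": [
    [0,0,0],
    [0,0,0],
    [0,0,0],
    [0,0,0]
  ],
  "gripper": [0.2,0.2,0.2,0.2],
  "squeeze": 40
}}

```text
t: 12.92
eef_pos: [457.8, -192.4, 74.3]
ee_rot: [-2.445, -1.893, -0.094]
force: [-4.2, 2.1, 1.9]
gripper_width: 27.6
grip_force: 100.1
```

```bash
python3 - <<'E'
from h import *
where();print(bot.get_obs()["wrist_torque"])
E
```

```text
t 12.92 free spring tip [ -0.5 103.5 102.9] plain tip [ -0.4 -97.9  87.2] F frame [-4.6  1.   1.9] w 27.6
[0.30302223 0.44446865 0.07230248]
```

{"op": "carry_out", "data": {
  "travel": [
    [0,-0.01,0],
    [0,0,0],
    [0,0,0],
    [0,0,0],
    [0,0,0],
    [0,0,0],
    [0,0,0],
    [0,0,0]
  ],
  "turn": [
    [0,0,0],
    [0,0,0],
    [0,0,0],
    [0,0,0],
    [0,0,0],
    [0,0,0],
    [0,0,0],
    [0,0,0]
  ],
  "gripper": [0.31,0.33,0.35,0.37,0.4,0.5,0.6,0.7],
  "squeeze": 20
}}

```text
t: 13.58
eef_pos: [457.9, -192.6, 74.5]
ee_rot: [-2.446, -1.893, -0.095]
force: [-0.5, -0.4, -0.2]
gripper_width: 59.4
grip_force: 0.0
```

```bash
python3 - <<'E'
from h import *
where();print(bot.get_obs()["wrist_torque"])
im=viewer.snapshot("side")[:,:,::-1];x,y=200,200
a=cv2.resize(im[y:y+150,x:x+100],(400,600),interpolation=cv2.INTER_CUBIC)
im=viewer.snapshot("wrist")[:,:,::-1]
cv2.imwrite("pics/s7.png",np.hstack([a,np.vstack([cv2.resize(im,(400,300)),cv2.resize(im[0:150,156:356],(400,300))])]))
E
```

```text
t 13.58 free spring tip [ -0.4 103.4 103.1] plain tip [ -0.3 -98.   87.5] F frame [-0.4 -0.5 -0.2] w 59.4
[-0.01659056 -0.0076268  -0.05473894]
```

View pics/s7.png

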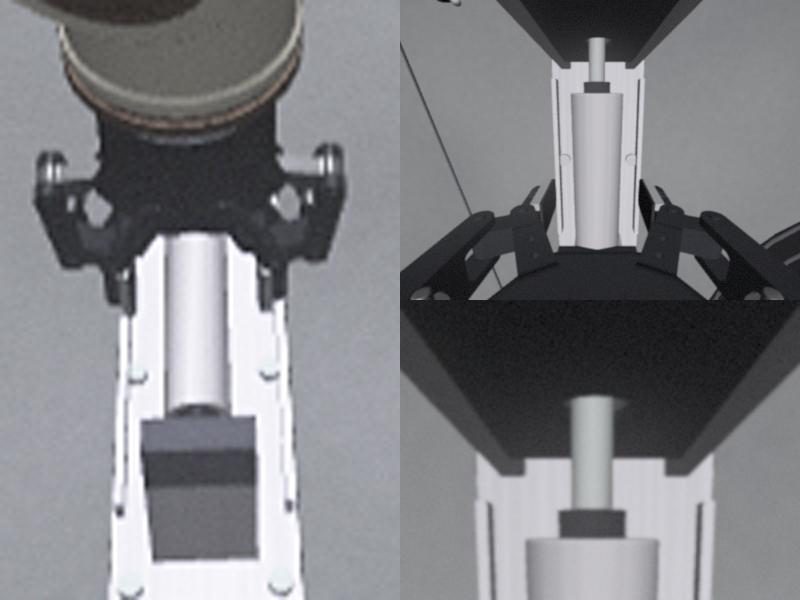

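Both pins are in their cups and the roller stays put with the fingers open. I'll retreat upward.

{"op": "carry_out", "data": {
  "travel": [
    [0,0,-0.1],
    [0,0,-0.2],
    [0,0,-0.4],
    [0,0,-0.6],
    [0,0,-0.8],
    [0,0,-0.9],
    [0,0,-0.9],
    [0,0,-0.9],
    [0,0,0],
    [0,0,0]
  ],
  "turn": [
    [0,0,0],
    [0,0,0],
    [0,0,0],
    [0,0,0],
    [0,0,0],
    [0,0,0],
    [0,0,0],
    [0,0,0],
    [0,0,0],
    [0,0,0]
  ],
  "gripper": [0.75,0.8,0.8,0.8,0.8,0.8,0.8,0.8,0.8,0.8]
}}

```text
t: 14.52
eef_pos: [455.5, -203.7, 219.8]
ee_rot: [-2.448, -1.895, -0.096]
force: [-0.1, 0.7, -1.2]
gripper_width: 67.9
grip_force: 0.0
```

```bash
python3 - <<'E'
from h import *
where()
im=viewer.snapshot("side")[:,:,::-1];x,y=200,190
a=cv2.resize(im[y:y+150,x:x+100],(400,600),interpolation=cv2.INTER_CUBIC)
im=viewer.snapshot("wrist")[:,:,::-1]
cv2.imwrite("pics/s8.png",np.hstack([a,np.vstack([cv2.resize(im,(400,300)),cv2.resize(im[0:210,116:396],(400,300))])]))
E
```

```text
t 14.52 free spring tip [ -0.   92.  248.2] plain tip [ 1.000e-01 -1.094e+02  2.328e+02] F frame [-0.3  0.6 -1.2] w 67.9
```

View pics/s8.png

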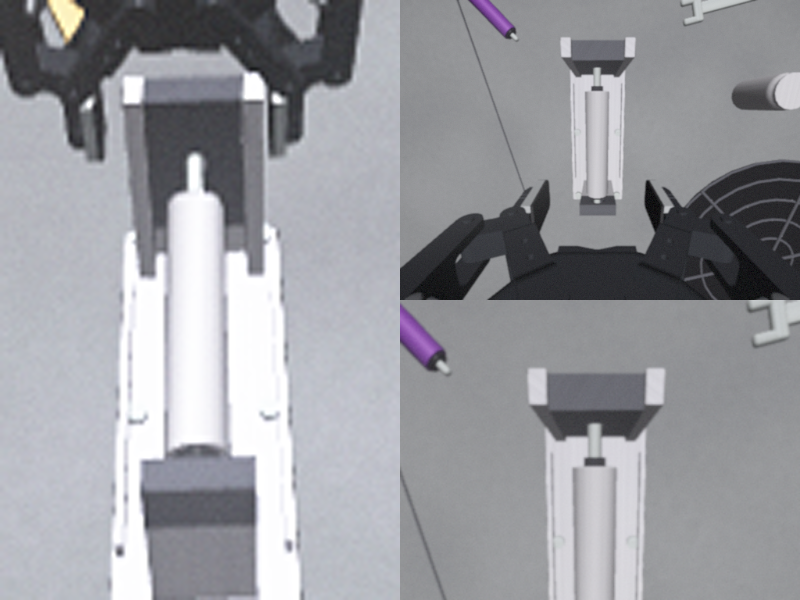

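The roller sits between both blocks with each pin in its cup, and the gripper is clear of everything.

```bash
python3 -c "
from station import bot
print(bot.job_done())"
```

```text
the job is handed in; nothing more can be done
None
```

The roller is fitted in the frame, spring pin in the slider cup and plain pin in the fixed cup. It was released, the gripper backed clear, and the job was handed in at about 14.6 s; no verdict was shown.

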